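Load a thin-walled radio module into its test jig

TASK

Put the shielded amplifier module (the tallest of the three loose tin boxes, the one with a brass socket on each end) into the grey test jig: lying flat on the jig's bed inside the four corner guides, its sockets pointing at the jig's two end blocks, either way round. Its sheet-metal walls dent easily, so set the gripper to no more than 40 N when you pinch it, and set it down softly without dropping it or pressing it onto the jig. Leave the other two tin boxes where they are.

Things in the scene. Friction and masses are not known exactly. Their poses are not given: they have to be found in the camera images.
- amp_center (a point): The module to load: a bright tin box on the bench, 70 mm long (its x), 40 mm wide (y), 32 mm high, about 120 g; a brass socket 10 to 13 mm thick sticks out 12 mm from the middle of each 40 mm end. A half turn leaves it the same. This point is its centre, 16 mm above its underside; z up. Its thin walls dent at a grip of over 40 N; 20 N across its width holds it safely.
- jig_bed (a point): Grey test jig, fixed: a slab 190 mm (x) by 100 (y), 16 mm high. This point: centre of its bed (the slab's top); z up, x runs between the end blocks. Four L-shaped guides, 7 mm high, mark the corners of a 90 (x) by 60 mm (y) nest; the middles of its sides are open. An aluminium block 50 mm wide, 30 mm above the bed, with a brass socket, stands 71 to 89 mm from the centre at each end.
- flat_center (a point): A bystander: a square, flat tin box 46 x 46 x 14 mm without sockets. This point is its centre. Leave it where it is.
- long_center (a point): A bystander: a long, low tin box 100 mm (x) x 26 mm (y) x 20 mm with two brass sockets on one long side (+y), sticking out 12 mm. This point is its centre. Leave it where it is.
Not all that is in view belongs to the job. Leave any blue or green look-alike of the part that bears amp_center alone.

How it is judged (in metres and radians):
At the end, for the whole second after the job is handed in: The module lies flat (within 4 degrees, its underside on the bed within 3 mm) in the jig's nest, its centre within 16 mm of the bed's centre seen from above, its length within 17 degrees of the jig's, released and at rest (horizontal distance between amp_center and jig_bed below 0.016 m and z of amp_center in the frame of jig_bed between 0.012 and 0.019 m and angle between amp_center's own z axis and vertical below 0.07 rad and angle between the x axis of amp_center and the x axis of jig_bed, either way round below 0.3 rad and linear speed of amp below 0.01 m/s and contact force between the fingers and amp below 0.1 N); the robot touches nothing.
It fails at once if the module is pinched with clearly more than 40 N a finger (both fingers together over 90 N) (contact force between the fingers and amp above 90 N).
It fails at once if the module is knocked or pressed onto the jig with more than 25 N (contact force between amp and jig above 25 N).
It fails at once if the module is dropped: falls freely by more than about 13 mm (contact force between the fingers and amp below 0.1 N and linear speed of amp above 0.5 m/s).
It fails at once if one of the other two tin boxes is moved by more than 15 mm (distance of any of flat_center, long_center from where it was at the start of the episode above 0.015 m).
It also fails if it takes over 38 s, if anything falls off the work surface, if the arm or the gripper's body presses on something with over 40 N, if the wrist force passes 120 N, or if a joint passes its speed limit or range.

ROBOT

A 6-joint arm with a two-finger parallel gripper is mounted at the origin on the work surface. World frame = base frame: x ahead of the robot, y to its left, z up, the work surface at z = 0. Lengths are in mm, angles in rad, forces in N, time in s.
With the tool pointing down it reaches from about 275 to 750 mm from the base axis. Payload 10.2 kg.
Tool frame: the origin (TCP) lies on the centre line of the jaws, within the pads' length; the fingertips stand 17 mm ahead of it and the grasp point (between the pads) lies 2 mm behind it (ctrl.tip_extent is the distance from the TCP to the fingertips, in mm); z points along the fingers, y is the line along which they close (so a half turn about z gives the same grasp; the last joint's range is limited). The gripper opens to 85 mm and grips with 20 to 120 N. Pads are 22 mm wide; open, the fingers measure 114 mm over their backs; the gripper's body (76 mm by 85 mm) begins 54 mm behind the grasp point. The pads swing forward as they close: fully open they stand 13 mm farther back than shut.
Start: joints at [-0.223, 0.313, 1.498, -0, 1.331, -0.223], TCP at [525.006, -0.014, 248.294] pointing down, gripper open.
Joint ranges: [-2.94, 2.94], [-0.97, 2.17], [0.19, 2.56], [-1.23, 4.37], [0.02, 3.11], [-2.88, 2.88]. Speed limits (rad/s): [2.39, 2.39, 3.01, 3.14, 3.14, 3.14].

INTERFACE

Orientations are given as a unit quaternion [w, x, y, z].
In Python, from rig import sensors, capture, ctrl, cut_out, place_of gives the robot as it stands.
- The arm moves only by the shell command python3 -m jog 'ROWS' [FORCE]. ROWS is JSON, a list of rows, each a list of 3 entries, a list of its own where there are three numbers: the shift along the world's x, y, z in mm, then the turn, a rotation vector about the world's x, y, z in degrees, then the closure, from 0 (fully open) to 1 (shut). A call has exactly 8 rows; each row is the pose to reach, as a shift and turn from the pose commanded when the call began; what a row does not reach only later rows make up. A row lasts 1/12 s, in which the tool goes at most 41.7 mm and 7.16 degrees, less where a joint would pass 70% of its speed; a pose out of reach is approached as far as the arm can. A call with a gripper value outside its range is refused whole. The fingers move at their own pace and stop on an object; FORCE is the grip in N (left out, the last holds). Time passes only in rows, so rows that repeat a pose let the fingers close, or fill a call up. It gives the time, the measured TCP pose, the force and the opening at its end, in the units of the state.
- sensors.sense(): the state, without advancing time (a new reading comes with each control period).
- capture(name): name is "scene" or "side" or "wrist"; returns a dict with "color" (420x560x3 uint8, blue, green, red), "z_map" (420x560 float32, mm along the optical axis (not along the pixel's ray), 0 where there is no reading), "camera_matrix" (3x3 intrinsics, pixels), "R" (3x3) and "t" (3): a world point X has camera coordinates R X + t. Camera axes: x right, y down, z forward; pixel columns grow to the right and rows downward; lengths in mm; the calibration is good to about 2 mm. A picture is of the moment at which its call begins.
- ctrl.finish_job(): hands the job in, once; it reports no verdict.
Trained networks look in a picture, given as the dict that the camera call returned (one of the last four; its "shot" number tells which), for a name from the list of things; names that differ only in an ending like _2 or _b are one class to them, and where a whole thing is asked for, a point or a joint stands for the part that bears it (a point fixed in the world has none). Each returns a list of dicts, best first, with "p" (0 to 1); they miss things now and then, are a little off and sometimes report something else, mostly with a low value. They report only what shows in the picture. A call takes as long as a camera call. They do not tell look-alikes from the thing itself.
- cut_out(picture, query): "region" (420x560 bool, what is visible of it) and "box" ([left, top, right, bottom] in pixels, round what is visible of it).
- place_of(picture, query): "centre" ([row, column] in pixels: a listed point, or the origin of a listed thing).
The state is a dict: "time_s": time; "joints": joint angles; "dq": joint speeds; "tau": joint torques, N m; "eef_pos": TCP position; "ee_rot": TCP orientation; "force": force on the tool from outside, world axes, zero at the start; "wrist_torque": the same for the moment, N m; "grip_width": opening from 0.0 (shut) to 1.0 (fully open).
Only numpy, scipy, OpenCV 4.12 (cv2) and the standard library are available. Lean on these libraries where they do the work, as an engineer would, in place of code of your own. Each camera call takes 0.05 s, during which the arm holds its last target. There are 200 camera calls.

## Working session

There is one attempt and no reset: what is moved stays moved. The work goes in short steps, Python scripts to look and compute and a shell command to move; the robot and the scene stay as the last step left them, time stands still between calls to the robot, and variables do not carry over. Pictures are saved under pics/ and viewed, on a budget of 10 in all, crops included, one or two more only if the job needs it, and the job is handed in when it is done.

```bash
mkdir -p pics
cat > h.py <<'E'
import numpy as np, cv2
from rig import sensors, capture, ctrl, cut_out, place_of
def world(p,r,c,z=None):
    K=p["camera_matrix"];R=np.array(p["R"]);t=np.array(p["t"])
    d=np.linalg.inv(K)@np.array([c,r,1.0])
    if z is None: return R.T@(d*p["z_map"][int(r),int(c)]-t)
    o=-R.T@t; w=R.T@d
    return o+w*(z-o[2])/w[2]
def cloud(p,m):
    K=p["camera_matrix"];R=np.array(p["R"]);t=np.array(p["t"])
    r,c=np.nonzero(m&(p["z_map"]>0)); d=np.linalg.inv(K)@np.stack([c,r,np.ones_like(r)])
    return ((d*p["z_map"][r,c]).T-t)@R
E
python3 - <<'E'
from h import *
for n in ["scene","side"]:
    p=capture(n); cv2.imwrite(f"pics/{n}0.png",p["color"])
    for q in ["amp_center","jig_bed","flat_center","long_center"]:
        for k in place_of(p,q)[:4]:
            r,c=k["centre"]; print(n,q,round(k["p"],2),np.round([r,c]),np.round(world(p,r,c)))
E
```

```text
scene amp_center 0.94 [178. 287.] [386.  82.  29.]
scene amp_center 0.79 [244. 195.] [ 523. -179.   30.]
scene amp_center 0.7 [229. 249.] [525. -69.  30.]
scene amp_center 0.59 [205. 301.] [496.  62.  28.]
scene jig_bed 0.81 [199. 371.] [529. 222.  15.]
scene flat_center 0.97 [288. 214.] [ 628. -177.   11.]
scene long_center 0.75 [247. 133.] [ 468. -289.   19.]
scene long_center 0.57 [202. 369.] [537. 213.  15.]
side amp_center 0.95 [241. 300.] [507. -72.  34.]
side amp_center 0.8 [288. 315.] [ 501. -179.   31.]
side amp_center 0.79 [198. 214.] [362.  90.  32.]
side amp_center 0.58 [198. 266.] [472.  59.  31.]
side jig_bed 0.65 [149. 279.] [548. 217.  15.]
side flat_center 0.6 [277. 372.] [ 618. -179.   13.]
side long_center 0.95 [360. 318.] [ 465. -301.   21.]
```

View pics/scene0.png

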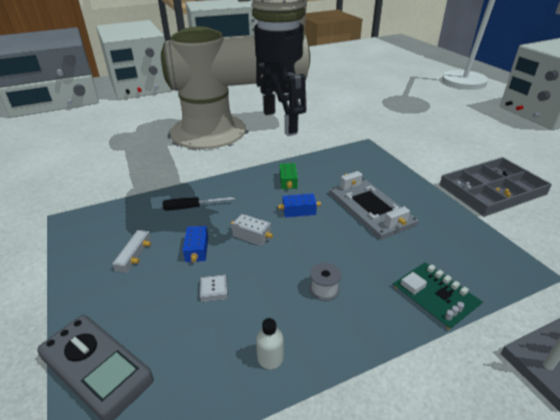

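View pics/side0.png

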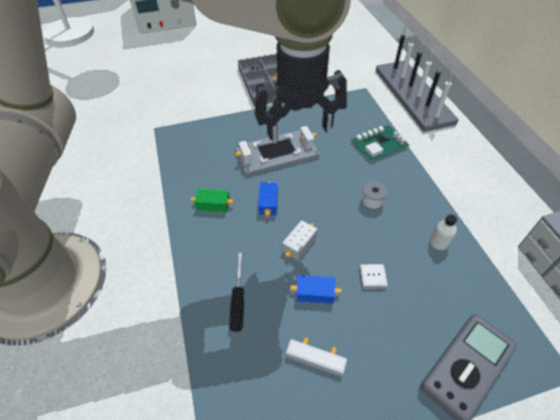

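The tin module with sockets on both ends is at scene (row 229, col 249) and side (241, 300). The look-alikes, in scene pixels, are:
- blue boxes at (244, 195) and (205, 301)
- green box at (178, 287)
- long tin box at (247, 133), which has its sockets on one side
- flat tin box at (288, 214)

I choose (229, 249). Next I measure its pose and the jig's, and check the choice in a crop.

Run:
```python
from h import *
pics={}
for n,px in [("scene",(229,249)),("side",(241,300))]:
    p=capture(n)
    for k in cut_out(p,"amp_center"):
        if k["region"][px]:
            P=cloud(p,k["region"]);T=P[P[:,2]>26]
            zt=np.median(T[:,2]);T=T[abs(T[:,2]-zt)<4]
            print(n,"amp",round(k["p"],2),"ztop",zt,cv2.minAreaRect(T[:,:2].astype(np.float32)),T[:,:2].mean(0));break
    P=cloud(p,np.ones((420,560),bool))
    J=P[(abs(P[:,0]-535)<140)&(abs(P[:,1]-220)<100)&(P[:,2]>8)&(P[:,2]<60)]
    B=J[(J[:,2]>35)]
    print(n,"jig",cv2.minAreaRect(J[:,:2].astype(np.float32)),"blocks",len(B))
    for s in (B[:,0]<535,B[:,0]>=535):
        if s.sum()>3: print("  ",B[s].mean(0).round(1),cv2.minAreaRect(B[s][:,:2].astype(np.float32)))
    pics[n]=cv2.resize(p["color"][130:290,170:370] if n=="side" else p["color"][150:270,190:430],None,fx=3,fy=3,interpolation=cv2.INTER_CUBIC)
cv2.imwrite("pics/crop1.png",pics["side"])
p=capture("wrist");cv2.imwrite("pics/w0.png",p["color"])
print([(np.round(k["centre"]),k["p"]) for k in place_of(p,"amp_center")])
```

```text
scene amp 0.97 ztop 30.54573288011508 ((513.14404296875, -60.186614990234375), (70.60275268554688, 42.049659729003906), 38.314361572265625) [515.8308772  -61.00738265]
scene jig ((542.9121704101562, 213.83045959472656), (206.9747314453125, 102.52333068847656), 3.15230655670166) blocks 355
   [465.9 207.6  41.7] ((458.10205078125, 210.07672119140625), (51.0560188293457, 34.859161376953125), 83.17636108398438)
   [625.2 216.3  41.9] ((626.7614135742188, 218.88539123535156), (28.920141220092773, 49.39753341674805), 7.421588897705078)
side amp 0.65 ztop 32.51807820865076 ((511.6084899902344, -60.14616394042969), (71.97869873046875, 40.82902145385742), 38.20829772949219) [510.34895317 -61.89624016]
side jig ((541.2177734375, 213.20242309570312), (206.21482849121094, 103.2914810180664), 2.839118480682373) blocks 307
   [459.3 206.2  43.6] ((455.9641418457031, 209.618408203125), (53.594635009765625, 34.57467269897461), 82.77952575683594)
   [620.2 214.9  43.2] ((620.2022705078125, 216.41268920898438), (41.78074264526367, 46.11717987060547), 42.90277099609375)
[(array([300., 257.]), 0.9), (array([218., 269.]), 0.86), (array([ 87., 116.]), 0.8), (array([115., 234.]), 0.6)]
```

View pics/crop1.png

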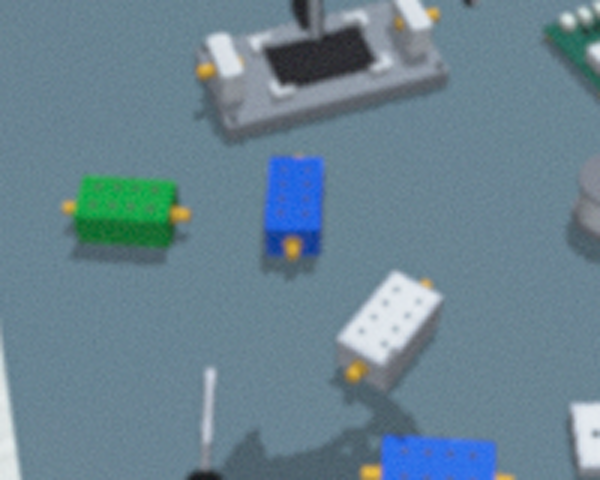

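The crop shows the white tin box with brass sockets on both ends, at crop (320, 390), so the choice stands. Its pose is about (512, -61) with yaw 38°. The jig is at about (542, 213.5) with yaw 3°.

Run:
```python
from h import *
from scipy.spatial.transform import Rotation as Ro
s=sensors.sense();q=s["ee_rot"];M=Ro.from_quat([q[1],q[2],q[3],q[0]]).as_matrix()
print(s["time_s"],s["eef_pos"],M.round(3),ctrl.tip_extent,s["joints"],s["grip_width"])
```

```text
0.8 [ 5.25021079e+02 -1.79628347e-02  2.48316558e+02] [[ 0.  1.  0.]
 [ 1. -0. -0.]
 [-0.  0. -1.]] 17.0 [-2.23398840e-01  3.12884530e-01  1.49766163e+00 -6.81266742e-06
  1.33099012e+00 -2.23363305e-01] 1.0013041036625876
```

```bash
python3 -m jog '[[[-2,-8,-17],[0,0,-6.5],0],[[-4,-16,-35],[0,0,-13],0],[[-6,-24,-52],[0,0,-19.5],0],[[-8,-32,-70],[0,0,-26],0],[[-10,-40,-90],[0,0,-32.5],0],[[-12,-50,-110],[0,0,-39],0],[[-13,-58,-125],[0,0,-45.5],0],[[-13,-61,-135],[0,0,-52],0]]' 25
python3 - <<'E'
from h import *
p=capture("wrist");cv2.imwrite("pics/w1.png",p["color"])
print(sensors.sense()["eef_pos"])
P=cloud(p,np.ones((420,560),bool))
T=P[(abs(P[:,2]-31)<5)&(abs(P[:,0]-512)<60)&(abs(P[:,1]+61)<60)]
print(len(T),np.median(T[:,2]),cv2.minAreaRect(T[:,:2].astype(np.float32)))
E
```

```text
time_s: 1.47
eef_pos: [511.3, -61.7, 111.7]
ee_rot: [-0.001, 0.947, 0.323, -0.001]
force: [-0.5, -0.1, -0.3]
grip_width: 0.998
[510.8626566  -61.65602549 110.5282707 ]
5266 32.92893640626933 ((509.64898681640625, -58.92301940917969), (70.40502166748047, 40.13901901245117), 38.30316162109375)
```

View pics/w1.png

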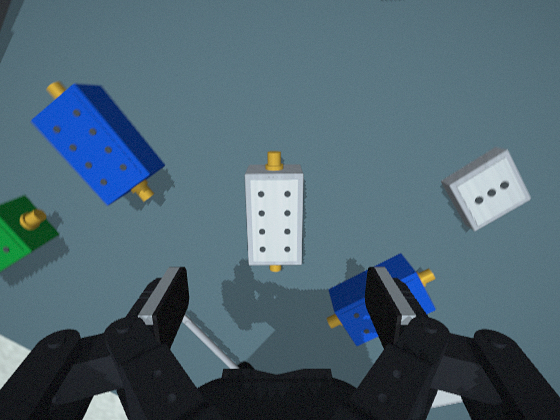

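The wrist view shows the module centred and aligned between the jaws, at about (219, 274), and nothing is under the fingers. I descend and then close.

```bash
python3 -m jog '[[[-2,1.5,-18],[0,0,0],0],[[-2,1.5,-36],[0,0,0],0],[[-2,1.5,-54],[0,0,0],0],[[-2,1.5,-70],[0,0,0],0],[[-2,1.5,-82],[0,0,0],0],[[-2,1.5,-90],[0,0,0],0],[[-2,1.5,-90],[0,0,0],0.1],[[-2,1.5,-90],[0,0,0],0.25]]' 25
python3 -m jog '[[[0,0,0],[0,0,0],0.35],[[0,0,0],[0,0,0],0.45],[[0,0,0],[0,0,0],0.55],[[0,0,0],[0,0,0],0.65],[[0,0,0],[0,0,0],0.75],[[0,0,0],[0,0,0],0.85],[[0,0,0],[0,0,0],1],[[0,0,0],[0,0,0],1]]' 25
python3 -m jog '[[[0,0,0],[0,0,0],1],[[0,0,0],[0,0,0],1],[[0,0,4],[0,0,0],1],[[0,0,12],[0,0,0],1],[[0,0,24],[0,0,0],1],[[0,0,40],[0,0,0],1],[[0,0,55],[0,0,0],1],[[0,0,60],[0,0,0],1]]' 25
```

```text
time_s: 2.18
eef_pos: [510.3, -59.5, 23.7]
ee_rot: [0.0, 0.945, 0.326, 0.0]
force: [1.1, -0.1, -0.1]
grip_width: 0.782
time_s: 2.85
eef_pos: [510.5, -59.6, 24.1]
ee_rot: [0.0, 0.945, 0.326, 0.001]
force: [-1.3, -0.1, 6.2]
grip_width: 0.462
time_s: 3.52
eef_pos: [510.8, -59.8, 85.7]
ee_rot: [0.001, 0.946, 0.326, 0.001]
force: [0.2, 0.6, -0.7]
grip_width: 0.467
```

```bash
python3 -m jog '[[[0,3,12],[0,0,0],1],[[2,12,24],[0,0,-2],1],[[4,30,34],[0,0,-5],1],[[7,55,35],[0,0,-9],1],[[10,80,35],[0,0,-13],1],[[13,108,35],[0,0,-17],1],[[16,136,35],[0,0,-21],1],[[19,164,35],[0,0,-25],1]]' 25
python3 -m jog '[[[4,28,0],[0,0,-3],1],[[8,54,0],[0,0,-6],1],[[10,76,0],[0,0,-8],1],[[12,92,0],[0,0,-9],1],[[13,102,0],[0,0,-10],1],[[13,107,0],[0,0,-10],1],[[13,109,0],[0,0,-10],1],[[13,109,0],[0,0,-10],1]]' 25
python3 - <<'E'
from h import *
print(sensors.sense()["eef_pos"])
p=capture("wrist");cv2.imwrite("pics/w2.png",p["color"])
P=cloud(p,np.ones((420,560),bool))
J=P[(abs(P[:,0]-542)<140)&(abs(P[:,1]-214)<90)]
T=J[(J[:,2]>100)&(J[:,2]<130)];print("held",len(T),np.median(T[:,2]) if len(T) else 0)
for n in ["side","scene","wrist"]:
    p=capture(n)
    if n!="wrist": cv2.imwrite(f"pics/{n}2.png",p["color"])
    for q in ["jig_bed","amp_center"]:
        for k in place_of(p,q)[:4]:
            r,c=k["centre"];print(n,q,round(k["p"],2),np.round([r,c]),world(p,r,c).round(), world(p,r,c,16).round(1) if q=="jig_bed" else "")
E
```

```text
time_s: 4.18
eef_pos: [528.8, 105.8, 118.2]
ee_rot: [-0.0, 0.994, 0.111, -0.0]
force: [-0.4, -0.5, -0.8]
grip_width: 0.458
time_s: 4.85
eef_pos: [541.8, 213.4, 118.1]
ee_rot: [0.0, 1.0, 0.027, -0.0]
force: [-0.3, 0.1, -2.1]
grip_width: 0.464
[541.82602074 213.3822339  118.14096289]
held 15626 126.62496420525027
side jig_bed 0.86 [150. 278.] [543. 214.  15.] [542.8 213.   16. ]
side amp_center 0.93 [289. 314.] [ 499. -181.   33.] 
side amp_center 0.77 [199. 213.] [361.  88.  32.] 
side amp_center 0.67 [197. 266.] [472.  58.  33.] 
side amp_center 0.57 [119. 280.] [534. 161. 152.] 
scene jig_bed 0.86 [201. 369.] [532. 216.  14.] [534.7 213.3  16. ]
scene amp_center 0.69 [167. 377.] [561. 200. 123.] 
scene amp_center 0.69 [174. 287.] [370.  89.  28.] 
scene amp_center 0.61 [204. 298.] [492.  58.  29.] 
scene amp_center 0.6 [244. 196.] [ 527. -179.   31.] 
wrist amp_center 0.72 [276. 278.] [554. 214. 128.] 
wrist amp_center 0.67 [292. 445.] [487.  78.  34.] 
wrist amp_center 0.61 [397. 385.] [375. 107.  34.]
```

View pics/w2.png

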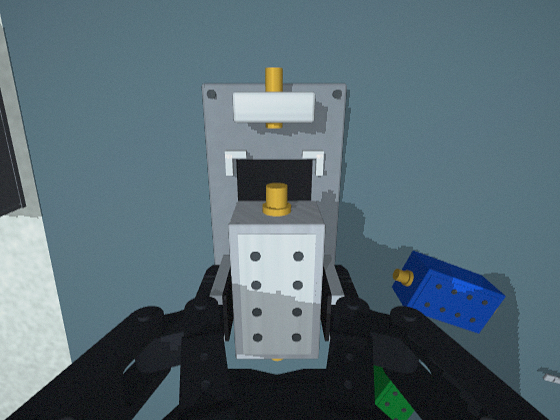

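View pics/side2.png

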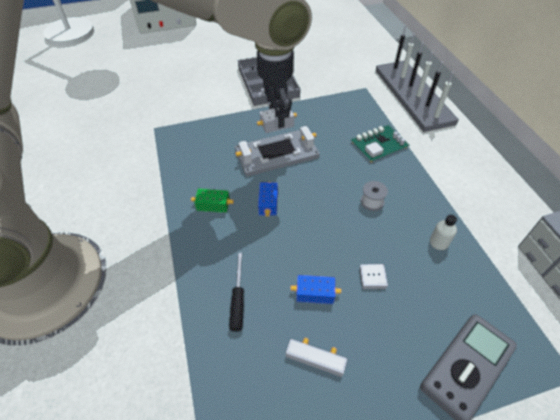

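The wrist picture shows the module held square, with its axis at column 276 against 275 for the jig. The far end block's top spans rows 92–122. I check the lengthwise position from these.

Run:
```python
from h import *
p=capture("wrist")
P=cloud(p,np.ones((420,560),bool))
B=P[(abs(P[:,0]-622)<40)&(abs(P[:,1]-216)<40)&(abs(P[:,2]-46)<4)]
c,s,a=cv2.minAreaRect(B[:,:2].astype(np.float32));print("far block",c,s,a,"B z",np.median(B[:,2]))
u=np.array([np.cos(np.radians(3)),np.sin(np.radians(3))]);print("jig centre from block",np.array(c)-80*u)
J=P[(abs(P[:,0]-600)<140)&(abs(P[:,1]-214)<60)&(abs(P[:,2]-16)<4)];print("slab xmax",J[:,0].max(),"y",J[J[:,0]>600][:,1].min(),J[J[:,0]>600][:,1].max())
m=p["z_map"];T=P[(P[:,2]>115)&(P[:,2]<140)&(abs(P[:,0]-542)<60)&(abs(P[:,1]-214)<22)]
z=np.percentile(T[:,2],[10,50,90]);print("amp top z",z)
T=T[abs(T[:,2]-z[1])<3];print(cv2.minAreaRect(T[:,:2].astype(np.float32)))
A=np.c_[T[:,:2]-T[:,:2].mean(0),np.ones(len(T))];print("slopes",np.linalg.lstsq(A,T[:,2],rcond=None)[0])
```

```text
far block (618.5514526367188, 220.3685302734375) (17.65290069580078, 49.985103607177734) 2.9476115703582764 B z 46.09310155609264
jig centre from block [538.66108986 216.18165377]
slab xmax 636.0268210363117 y 169.4110435380889 270.62499476220705
amp top z [125.57732888 126.96562224 127.97682589]
((541.505859375, 213.63735961914062), (70.57801818847656, 43.866485595703125), 2.471693992614746)
slopes [-4.30321011e-03 -2.06780452e-04  1.26970994e+02]
```

Both measured by the wrist camera, the module needs a shift of about (-3, +2.5). I lower it to roughly 4 mm above the bed, then creep down.

```bash
python3 -m jog '[[[-3,2.5,-8],[0,0,0.5],1],[[-3,2.5,-22],[0,0,0.5],1],[[-3,2.5,-38],[0,0,0.5],1],[[-3,2.5,-52],[0,0,0.5],1],[[-3,2.5,-62],[0,0,0.5],1],[[-3,2.5,-69],[0,0,0.5],1],[[-3,2.5,-73],[0,0,0.5],1],[[-3,2.5,-74],[0,0,0.5],1]]' 25
python3 -m jog '[[[0,0,-0.3],[0,0,0],1],[[0,0,-0.6],[0,0,0],1],[[0,0,-1],[0,0,0],1],[[0,0,-1.3],[0,0,0],1],[[0,0,-1.6],[0,0,0],1],[[0,0,-2],[0,0,0],1],[[0,0,-2],[0,0,0],1],[[0,0,-2],[0,0,0],1]]' 25
```

```text
time_s: 6.07
eef_pos: [538.9, 216.0, 43.8]
ee_rot: [0.0, 1.0, 0.031, -0.0]
force: [0.3, 0.3, -0.8]
grip_width: 0.464
time_s: 6.73
eef_pos: [539.0, 216.0, 42.3]
ee_rot: [-0.0, 1.0, 0.031, -0.0]
force: [-0.1, -0.1, -1.2]
grip_width: 0.465
```

Run:
```python
from h import *
p=capture("wrist");cv2.imwrite("pics/w3.png",p["color"])
P=cloud(p,np.ones((420,560),bool))
T=P[(P[:,2]>40)&(P[:,2]<70)&(abs(P[:,0]-539)<50)&(abs(P[:,1]-216)<22)]
z=np.median(T[:,2]);T=T[abs(T[:,2]-z)<3];print(z,cv2.minAreaRect(T[:,:2].astype(np.float32)))
B=P[(abs(P[:,0]-622)<40)&(abs(P[:,1]-216)<40)&(abs(P[:,2]-46)<4)]
print(np.median(B[:,2]),cv2.minAreaRect(B[:,:2].astype(np.float32)),sensors.sense()["force"])
```

```text
51.01407140440581 ((538.3820190429688, 215.3604736328125), (70.91559600830078, 44.03173828125), 3.2742271423339844)
46.07817370387382 ((618.8302612304688, 220.31629943847656), (18.174701690673828, 50.437904357910156), 2.833988666534424) [-0.08201799  0.51798904 -0.99413582]
```

View pics/w3.png

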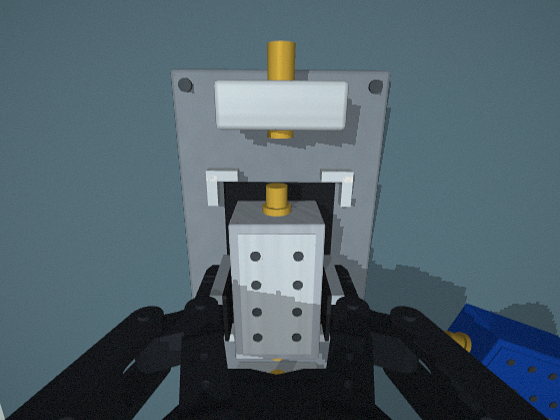

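The module is centred in the nest, with its guides visible at (180, 222) and (180, 340). Its top is about 3 mm above the seated height, so I creep down further.

```bash
python3 -m jog '[[[0,0,-0.3],[0,0,0],1],[[0,0,-0.6],[0,0,0],1],[[0,0,-0.9],[0,0,0],1],[[0,0,-1.2],[0,0,0],1],[[0,0,-1.5],[0,0,0],1],[[0,0,-1.8],[0,0,0],1],[[0,0,-2],[0,0,0],1],[[0,0,-2],[0,0,0],1]]' 25
```

```text
time_s: 7.45
eef_pos: [539.0, 216.0, 40.2]
ee_rot: [0.0, 1.0, 0.031, -0.0]
force: [-0.6, -0.8, -0.4]
grip_width: 0.464
```

```bash
python3 -m jog '[[[0,0,-0.2],[0,0,0],1],[[0,0,-0.3],[0,0,0],1],[[0,0,-0.4],[0,0,0],1],[[0,0,-0.5],[0,0,0],1],[[0,0,-0.6],[0,0,0],1],[[0,0,-0.7],[0,0,0],1],[[0,0,-0.7],[0,0,0],1],[[0,0,-0.7],[0,0,0],1]]' 25
```

```text
time_s: 8.12
eef_pos: [539.0, 216.0, 40.0]
ee_rot: [0.0, 1.0, 0.031, 0.0]
force: [-1.6, -0.8, 5.4]
grip_width: 0.462
```

The wrist reads about 6 N of contact, so the module is on the bed. I release gently and retreat.

```bash
python3 -m jog '[[[0,0,0],[0,0,0],0.5],[[0,0,0],[0,0,0],0.46],[[0,0,0],[0,0,0],0.42],[[0,0,0],[0,0,0],0.38],[[0,0,0],[0,0,0],0.34],[[0,0,0],[0,0,0],0.3],[[0,0,0],[0,0,0],0.3],[[0,0,0],[0,0,0],0.3]]' 25
python3 -m jog '[[[0,0,3],[0,0,0],0.3],[[0,0,8],[0,0,0],0.3],[[0,0,18],[0,0,0],0.3],[[0,0,32],[0,0,0],0.3],[[0,0,50],[0,0,0],0.3],[[0,0,70],[0,0,0],0.3],[[0,0,85],[0,0,0],0.3],[[0,0,90],[0,0,0],0.3]]' 25
python3 - <<'E'
from h import *
p=capture("wrist");cv2.imwrite("pics/w4.png",p["color"])
P=cloud(p,np.ones((420,560),bool))
T=P[(P[:,2]>40)&(P[:,2]<70)&(abs(P[:,0]-539)<50)&(abs(P[:,1]-216)<22)]
z=np.median(T[:,2]);T=T[abs(T[:,2]-z)<3];print(z,cv2.minAreaRect(T[:,:2].astype(np.float32)))
A=np.c_[T[:,:2]-T[:,:2].mean(0),np.ones(len(T))];print("slopes",np.linalg.lstsq(A,T[:,2],rcond=None)[0])
B=P[(abs(P[:,0]-622)<40)&(abs(P[:,1]-216)<40)&(abs(P[:,2]-46)<4)]
print(np.median(B[:,2]),cv2.minAreaRect(B[:,:2].astype(np.float32)))
E
```

```text
time_s: 8.78
eef_pos: [539.0, 216.0, 39.6]
ee_rot: [0.0, 1.0, 0.031, -0.0]
force: [0.4, 0.3, -0.3]
grip_width: 0.699
time_s: 9.45
eef_pos: [540.0, 216.2, 133.0]
ee_rot: [-0.0, 1.0, 0.031, 0.002]
force: [0.4, -0.2, 0.3]
grip_width: 0.7
48.64365655910223 ((538.1398315429688, 217.02064514160156), (70.27877044677734, 40.05852508544922), 3.4599416255950928)
slopes [-2.10414844e-03  2.31543894e-04  4.86517116e+01]
46.07895769002533 ((618.6227416992188, 220.3304443359375), (17.584379196166992, 49.886253356933594), 3.5030081272125244)
```

View pics/w4.png

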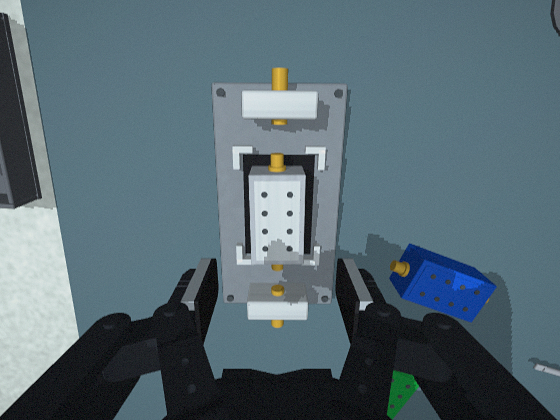

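The module lies flat and centred between the four guides, at about (215, 277), with its sockets facing both end blocks and the gripper clear. I hand the job in.

```bash
python3 -c "
from rig import ctrl; print(ctrl.finish_job())"
```

```text
the job is handed in; nothing more can be done
None
```

The amplifier module is in the test jig and released, and I handed the job in about 9.5 s into the 38 s allowed. I gripped it at 25 N across its width and lowered it until about 6 N of contact showed at the wrist. I then opened the fingers and lifted clear.

**Last checks (wrist camera, after release):**
- **Position:** the module's centre is within about 1–2 mm of the bed's centre, taking that centre from the far end block.
- **Angle:** its length is within about 0.5° of the jig's.
- **Level:** the top tilts by less than 0.2°.
- **Height:** its top is 2.6 mm above the block's, where 2 mm is expected, so it is on the bed.

The cameras disagreed on the jig's position by 2–8 mm. I relied on the wrist view because it showed both the module and the jig. I did not measure the other two tin boxes again at the end, but the arm never went near them. No check failed.

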